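# Turn the fruit dryer's tray round, load it and start it

## Robot

A 7-joint arm with a two-finger parallel gripper is mounted at the origin on a cart in front of the work surface, level with it; the furniture and walls round the work are solid. World frame = base frame: x ahead of the robot, y to its left, z up, the work surface at z = 0. Lengths are in m, angles in rad, forces in N, time in s.
With the tool pointing down it reaches from about 0.425 to 1.025 m from the base axis. Payload 9.4 kg.
Tool frame: the origin (TCP) lies on the centre line of the jaws, within the pads' length; the fingertips stand 11 mm ahead of it and the grasp point (between the pads) lies 8 mm behind it; z points along the fingers, y is the direction in which the jaws open and shut (so a half turn about z gives the same grasp; the last joint's range is limited). The gripper opens to 85 mm and grips with 20 to 120 N. Pads are 22 mm wide; open, the fingers measure 114 mm over their backs; the gripper's body (76 mm by 85 mm) begins 54 mm behind the grasp point. The pads swing forward as they close: fully open they stand 13 mm farther back than shut.
Start: joints at [-1.194, 0.599, -0.003, 1.599, 0.002, 0.943, -0.08], TCP at [0.318, 0.652, 0.242] pointing down, gripper open.
Joint ranges: [-2.57, 2.57], [-0.35, 1.97], [-1.29, 1.29], [0.11, 2.56], [-1.05, 4.19], [0.11, 1.86], [-2.63, 2.63]. Speed limits (rad/s): [2.22, 2.22, 3.01, 3.01, 3.14, 3.14, 3.14].

## Interface

Orientations are given as a 3x3 rotation matrix whose columns are the frame's x, y, z axes.
In Python, from station import * gives the robot as it stands. The module is installed in compiled form; this text tells all that it offers.
- The arm moves only by the shell command python3 -m pendant 'ROWS'. ROWS is text: rows parted by semicolons, each of 7 numbers parted by spaces: the shift along the world's x, y, z in mm, then the turn, a rotation vector about the world's x, y, z in degrees, then the opening, from -1 (shut) to 1 (fully open). In form: x y z ax ay az grip; .... A call has 1 to 10 rows; each row shifts and turns the pose as measured when the row begins; what a row does not reach is not made up. A row lasts 1/8 s, in which the tool goes at most 62.5 mm and 10.7 degrees, less where a joint would pass 70% of its speed; a pose out of reach is approached as far as the arm can. A call with a gripper value outside its range is refused whole. The fingers move at their own pace and stop on an object; the grip force is fixed at half the most. Time passes only in rows, so rows that do not move let the fingers close. It gives the time, the measured TCP pose, the force and the opening at its end, in the units of the state.
- sense(): the state, without advancing time (a new reading comes with each control period).
- get_image(name): name is "scene" or "top" or "wrist"; returns a dict with "frame" (480x640x3 uint8, red, green, blue), "range_z" (480x640 float32, m along the optical axis (not along the pixel's ray), 0 where there is no reading), "camera_matrix" (3x3 intrinsics, pixels), "rvec" (rotation vector, rad) and "tvec" (3), from world to camera coordinates, as OpenCV has them; the wrist camera has in their place "hand_eye" (4x4, takes a point from camera to tool coordinates, whose origin is the TCP and whose axes are the flange's). Camera axes: x right, y down, z forward; pixel columns grow to the right and rows downward; lengths in m; the calibration is good to about 2 mm. A picture is of the moment at which its call begins: read the wrist's pose just before it.
- finish_job(): hands the job in, once; it reports no verdict.
The state is a dict: "t": time; "joint_positions": joint angles; "dq": joint speeds; "tau": joint torques, N m; "position": TCP position; "orientation": TCP orientation; "contact_force": force on the tool from outside, world axes, zero at the start; "moment": the same for the moment, N m; "gripper_width": finger opening in m.
Only numpy, scipy, OpenCV 4.12 (cv2) and the standard library are available. Lean on these libraries where they do the work, as an engineer would, in place of code of your own. Each camera call takes 0.05 s, during which the arm holds its last target.

## Task

The washed nectarines are to be dried, but the dryer's tray was put back the wrong way round: lift it out, give it a half turn and seat it fully home again, with its air mouth at the key end. Then set every nectarine from the draining tray in a tray cup of its own, and only then press the wide key fully down, so that the off key pops up. Leave the lemon, the garlic and the white mug where they are.

Things in the scene. Friction and masses are not known exactly. Their poses are not given: they have to be found in the camera images.
- dryer: fruit dryer, a low grey box 341 x 191 mm, fixed to the worktop. Origin: on the worktop right under the centre of its rectangular well (243 x 167 mm, well floor 10 mm above the worktop, rim 42 mm high whose inner faces slope back by 5 mm over the top 12 mm to guide the tray in). +x: along the box's length to the key deck (the blower end; deck from 133 to 208 mm from the origin, its top 44 mm high); z up
- tray_handle (a point): centre of the handle bar of the loose metal tray (bar 16 mm thick along the tray's x, 84 mm long along its y, 16 mm high, black, over the middle of the tray, 46 mm above the tray's top plate). The tray is 236 x 160 mm and 36 mm high without the handle, 0.4 kg, and fits the well with 3.5 mm to spare all round; it stands on the well floor, with the handle bar's centre then 92 mm above the worktop, and fits either way round. x axis: to the tray's air mouth
- tray_mouth (a point): middle of the tray's end with the air mouth, at the height of the top plate, 118 mm along +x from the tray's centre; the mouth is a gap 96 mm wide and 14 mm deep cut into that end, the other end is whole
- tray_cup0 (a point): a cup of the tray: round hole 56 mm across in the top plate; the point is where the centre of a nectarine sitting in it comes, 18 mm above the plate. Cup at x -72, y -42 mm from the tray's centre
- tray_cup1 (a point): a cup of the tray: round hole 56 mm across in the top plate; the point is where the centre of a nectarine sitting in it comes, 18 mm above the plate. Cup at x -72, y +42 mm from the tray's centre
- tray_cup2 (a point): a cup of the tray: round hole 56 mm across in the top plate; the point is where the centre of a nectarine sitting in it comes, 18 mm above the plate. Cup at x +72, y -42 mm from the tray's centre
- tray_cup3 (a point): a cup of the tray: round hole 56 mm across in the top plate; the point is where the centre of a nectarine sitting in it comes, 18 mm above the plate. Cup at x +72, y +42 mm from the tray's centre
- nectarine_0_mid (a point): centre of a nectarine, a ball 67 mm across and 62 mm high, 0.13 kg, loose (may be absent)
- nectarine_1_mid (a point): centre of a nectarine, a ball 67 mm across and 62 mm high, 0.13 kg, loose (may be absent)
- nectarine_2_mid (a point): centre of a nectarine, a ball 67 mm across and 62 mm high, 0.13 kg, loose (may be absent)
- nectarine_3_mid (a point): centre of a nectarine, a ball 67 mm across and 62 mm high, 0.13 kg, loose (may be absent)
- drain_tray: low open draining tray, fixed, 226 x 216 mm, floor 4 mm thick, rim 22 mm high and 5 mm thick; origin on the worktop under its centre. The nectarines start in it; they roll easily
- key_wide (a joint): how far the wide key is pressed, m: 0 up, 0.010 fully down. Presses straight down with about 3 N and stays where it is left; the three keys are interlocked: their pressed depths always add up to 0.010, so pressing one lifts the one that was down
- key_narrow (a joint): the same for the narrow key
- key_off (a joint): where the round off key stands, m: 0 fully down (as at the start), -0.010 fully up; interlocked with the other two
- key_wide_top (a point): middle of the top of the wide key, a black oblong 30 x 44 mm on the key deck, top 60 mm above the worktop when up and 50 mm when down
- key_narrow_top (a point): middle of the top of the narrow key, oblong 30 x 16 mm, between the other two
- key_off_top (a point): middle of the top of the off key, round, 26 mm across
- lemon_mid (a point): centre of a lemon, 71 x 53 x 51 mm, a bystander
- garlic_mid (a point): centre of a garlic bulb, 60 mm, a bystander
- white_mug_mid (a point): a white mug with handle, 115 mm long, 89 mm high, half-way up, a bystander
Mind the look-alikes: they are no part of the job. What is shaped like the part that bears nectarine_3_mid but turquoise is not meant.

How it is judged:
By the outcome, as a careful person would: the job done as asked, in the order asked, and still so for the second after the job is handed in, with the robot touching nothing.
Of nectarine_0, nectarine_1, nectarine_2, nectarine_3 only 3 to 4 are there at a start; the rules pass over those that are not, and their reading is None.
At some moment in a run one of nectarine_0, nectarine_1, nectarine_2, nectarine_3 may be knocked a few centimetres aside while the robot is not near it.
It also fails if it takes over 208 s, if anything falls off the work surface, if the arm or the gripper's body presses on something with over 40 N, if the wrist force passes 120 N, or if a joint passes its speed limit or range.

## Working session

There is one attempt and no reset: what is moved stays moved. The work goes in short steps, Python scripts to look and compute and a shell command to move; the robot and the scene stay as the last step left them, time stands still between calls to the robot, and variables do not carry over. Pictures are saved under pics/ and viewed, and the job is handed in when it is done.

```bash
mkdir -p pics
cat > h.py <<'E'
from station import *
import numpy as np, cv2
def cap(n):
    s=sense(); im=get_image(n); im['s']=s; return im
def save(im,f,crop=None,scale=1):
    a=cv2.cvtColor(im['frame'],cv2.COLOR_RGB2BGR)
    if crop: a=a[crop[1]:crop[3],crop[0]:crop[2]]
    if scale!=1: a=cv2.resize(a,None,fx=scale,fy=scale,interpolation=cv2.INTER_CUBIC)
    cv2.imwrite('pics/'+f,a)
def pose(im):
    """R,t camera->world"""
    if 'rvec' in im:
        R,_=cv2.Rodrigues(np.array(im['rvec'],float)); t=np.array(im['tvec'],float).ravel()
        return R.T,-R.T@t
    H=np.array(im['hand_eye']); Rt=np.array(im['s']['orientation']); p=np.array(im['s']['position'])
    return Rt@H[:3,:3],Rt@H[:3,3]+p
def ray(im,u,v,z):
    R,o=pose(im); d=R@(np.linalg.inv(im['camera_matrix'])@np.array([u,v,1.0]))
    return o+d*(z-o[2])/d[2]
def cloud(im):
    R,o=pose(im); K=im['camera_matrix']; Z=im['range_z']; v,u=np.mgrid[:480,:640]
    P=np.stack([(u-K[0,2])/K[0,0]*Z,(v-K[1,2])/K[1,1]*Z,Z],-1)@R.T+o
    P[Z==0]=np.nan; return P
def proj(im,p):
    R,o=pose(im); c=R.T@(np.array(p)-o); q=im['camera_matrix']@c; return q[:2]/q[2]
E
python3 - <<'E'
from h import *
print(sense())
for n in('scene','top','wrist'):
    i=cap(n); save(i,n+'0.png'); R,o=pose(i); print(n,o.round(3),R[:,2].round(2),i['camera_matrix'][0,0])
E
```

```text
{'t': 0.0, 'joint_positions': array([-1.193667  ,  0.60012666, -0.00255727,  1.60013404,  0.0017993 ,
        0.94290683, -0.07980296]), 'dq': array([ 1.12588019e-03,  5.71776828e-05,  6.32636789e-05, -6.03769418e-04,
        8.80030807e-04, -5.38653049e-04,  1.99310766e-04]), 'tau': array([-1.30608264e-04, -7.76438212e+01,  1.56503141e+00, -2.58014399e+01,
        1.24352396e-02,  8.63847672e-03,  1.55323784e-05]), 'position': array([0.31765185, 0.65119543, 0.24141415]), 'orientation': array([[-8.98804164e-01,  4.38350037e-01, -5.64936724e-04],
       [ 4.38350380e-01,  8.98802976e-01, -1.46765474e-03],
       [-1.35579701e-04, -1.56677442e-03, -9.99998763e-01]]), 'contact_force': array([-0.5497524 , -0.43020583,  0.65079789]), 'moment': array([-0.01003075,  0.01894806,  0.0305993 ]), 'gripper_width': 0.08545368931106001}
scene [-0.419 -0.836  0.691] [ 0.7   0.56 -0.44] 490.0805621131474
top [ 0.42  -0.063  1.34 ] [ 0.13  0.02 -0.99] 507.2802900275875
wrist [0.252 0.684 0.373] [ 0.26 -0.13 -0.96] 352.22556936424303
```

View pics/top0.png

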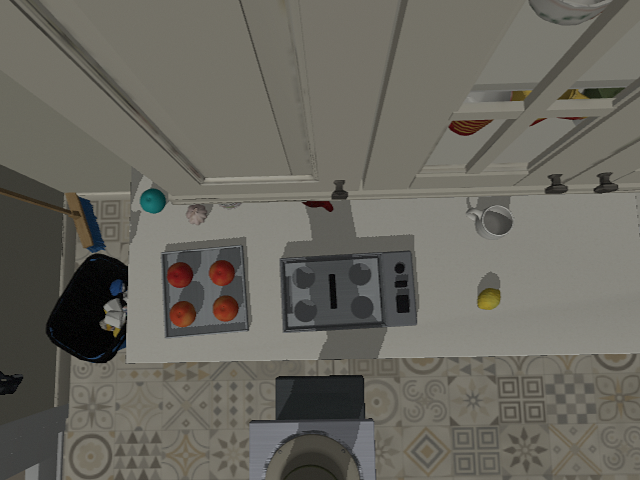

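View pics/scene0.png

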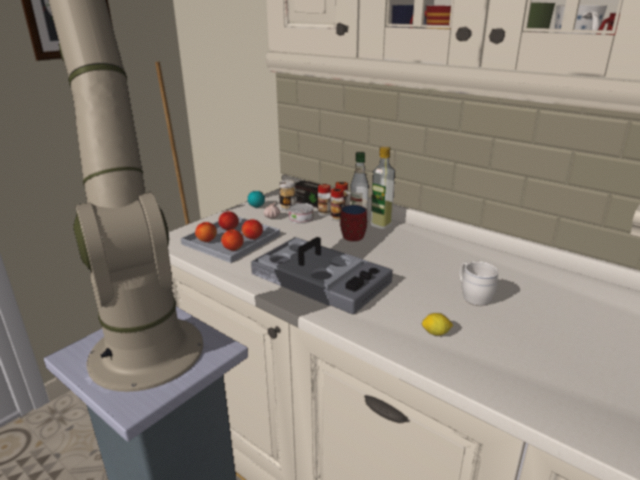

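The top view shows four red nectarines at (180,274), (222,272), (182,314) and (226,308). The turquoise ball look-alike is at (152,201). The dryer's handle bar is at (333,291) and its keys are on the right: round (399,268), narrow (401,284), wide (403,303). The lemon is at (488,299), the garlic at (196,213) and the mug at (493,221). Next I measure.

Run:
```python
from h import *
i=cap('top'); save(i,'top1.png',(150,230,430,350),2.8)
P=cloud(i); f=i['frame'].astype(int); hsv=cv2.cvtColor(i['frame'],cv2.COLOR_RGB2HSV)
m=((hsv[...,0]<12)|(hsv[...,0]>172))&(hsv[...,1]>140)&(hsv[...,2]>60); m[:230]=0;m[350:]=0
n,l,st,c=cv2.connectedComponentsWithStats(m.astype(np.uint8))
for k in range(1,n):
    if st[k,4]>50: print('nect',st[k],c[k].round(1),ray(i,*c[k],0.036).round(3),np.nanmax(P[l==k][:,2]).round(3))
for nm,u,v,z in[('handle',333,291,.1),('off',399,268,.055),('nar',401,284,.06),('wide',403,303,.06),('lemon',488,299,.025)]:
    print(nm,ray(i,u,v,z).round(3),P[v,u].round(3))
for k in [(285,262),(380,256),(288,328),(381,322),(416,323),(411,252)]: print(k,P[k[1],k[0]].round(3),ray(i,*k,.042).round(3))
```

```text
nect [209 260  25  26 483] [221.1 272.9] [0.529 0.223 0.036] 0.071
nect [167 263  24  25 435] [178.3 275.7] [0.525 0.335 0.036] 0.073
nect [213 296  25  25 449] [225.5 309. ] [0.436 0.211 0.036] 0.071
nect [170 301  26  26 431] [181.1 313.1] [0.428 0.326 0.036] 0.072
handle [ 0.473 -0.065  0.1  ] [nan nan nan]
off [ 0.529 -0.233  0.055] [ 0.53  -0.234  0.052]
nar [ 0.488 -0.236  0.06 ] [ 0.489 -0.236  0.057]
wide [ 0.441 -0.239  0.06 ] [ 0.441 -0.239  0.059]
lemon [ 0.447 -0.461  0.025] [ 0.446 -0.454  0.048]
(285, 262) [0.554 0.058 0.03 ] [0.553 0.056 0.042]
(380, 256) [ 0.563 -0.188  0.04 ] [ 0.562 -0.188  0.042]
(288, 328) [0.385 0.052 0.037] [0.385 0.051 0.042]
(381, 322) [ 0.395 -0.185  0.029] [ 0.395 -0.184  0.042]
(416, 323) [ 0.391 -0.271  0.044] [ 0.391 -0.272  0.042]
(411, 252) [ 0.576 -0.274  0.001] [ 0.571 -0.268  0.042]
```

View pics/top1.png

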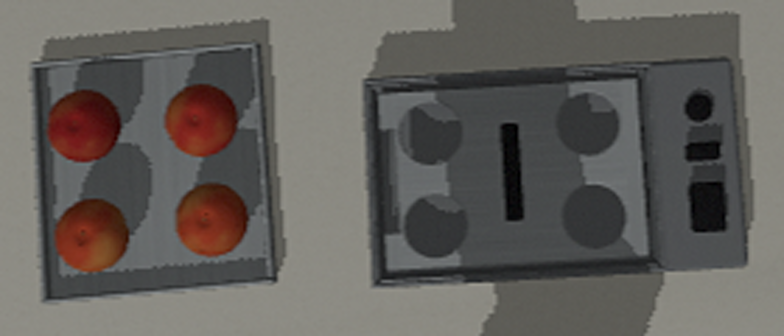

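View pics/wrist0.png

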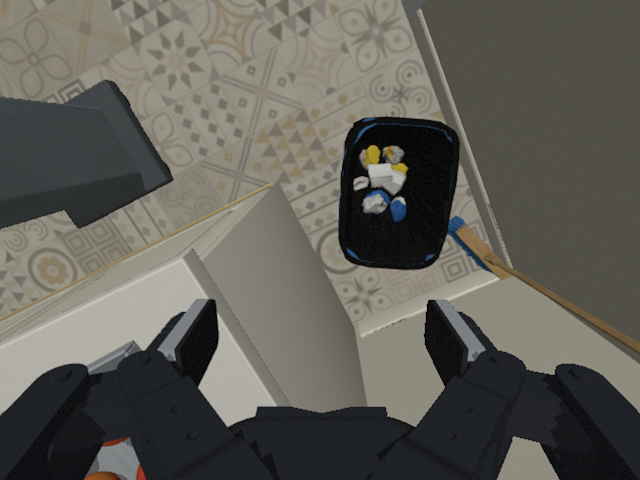

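The close crop confirms the mouth slot is at the left (+y) end, away from the keys, and that the four red balls in the draining tray are the nectarines (turquoise one excluded). I move above the tray handle.

```bash
python3 -m pendant '10 -48 0 0 0 2.8 1;10 -48 0 0 0 2.8 1;10 -48 0 0 0 2.8 1;10 -48 0 0 0 2.8 1;10 -48 0 0 0 2.8 1;10 -48 0 0 0 2.8 1;10 -48 0 0 0 2.8 1;10 -48 0 0 0 2.8 1;10 -48 0 0 0 2.8 1;10 -48 0 0 0 2.8 1'; python3 -c "
from h import *
s=sense();print(s['position'],s['orientation'],s['joint_positions'])"
```

```text
t: 1.45
position: [0.4171, 0.1599, 0.2403]
orientation: [[-0.998, -0.057, 0.001], [-0.057, 0.998, -0.001], [-0.001, -0.001, -1.0]]
contact_force: [0.8, 0.5, -0.1]
gripper_width: 0.0853
[0.4171157  0.15987621 0.24027928] [[-9.98384622e-01 -5.68093438e-02  9.18807318e-04]
 [-5.68099013e-02  9.98384838e-01 -5.92498757e-04]
 [-8.83663830e-04 -6.43739001e-04 -9.99999402e-01]] [-0.40149918  0.27454442 -0.11551162  2.20995918  0.05263277  0.65898938
  1.07330526]
```

```bash
python3 -m pendant '14 -45 0 0 0 0 1;14 -45 0 0 0 0 1;14 -45 0 0 0 0 1;10 -45 0 0 0 0 1;3 -45 0 0 0 0 1;0 0 0 0 0 0 1'
python3 - <<'E'
from h import *
i=cap('wrist'); save(i,'w1.png'); P=cloud(i)
s=i['s']; print(s['position'],s['joint_positions'].round(2))
t=cap('top'); save(t,'top2.png')
m=(P[...,2]>.085)&(P[...,2]<.115)&(i['frame'].max(-1)<70)
q=P[m][:,:2]; print(len(q)); 
m=(m&(abs(P[...,0]-.47)<.08)&(abs(P[...,1]+.065)<.06)).astype(np.uint8)
q=P[m>0][:,:2].astype(np.float32);print(len(q),cv2.minAreaRect(q), np.nanmedian(P[m>0][:,2]))
E
```

```text
t: 2.2
position: [0.4737, -0.0767, 0.241]
orientation: [[-0.999, -0.052, 0.004], [-0.052, 0.999, -0.001], [-0.003, -0.001, -1.0]]
contact_force: [-0.7, 0.2, -0.6]
gripper_width: 0.0853
[ 0.47373009 -0.07669139  0.24102874] [ 0.07  0.31 -0.04  2.15  0.02  0.68  1.64]
1925
1925 ((0.4748381972312927, -0.06299647688865662), (0.08305320888757706, 0.015198764391243458), 2.0708818435668945) 0.1001237471331114
```

View pics/w1.png

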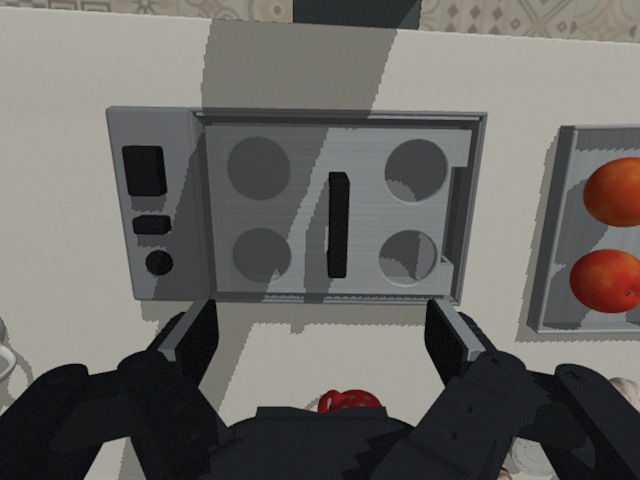

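```bash
python3 - <<'E'
from h import *
i=cap('wrist'); P=cloud(i)
a=np.radians(2.07); ex=np.array([np.sin(a),-np.cos(a)]); ey=np.array([np.cos(a),np.sin(a)])
for rep in range(1):
    m=(P[...,2]>.034)&(P[...,2]<.065)&(abs(P[...,0]-.475)<.13)&(P[...,1]>-.30)&(P[...,1]<.11)
    m[300:]&=True
    mm=cv2.morphologyEx(m.astype(np.uint8),cv2.MORPH_OPEN,np.ones((3,3)))
    n,l,st,c=cv2.connectedComponentsWithStats(mm); k=1+np.argmax(st[1:,4])
    q=P[l==k][:,:2].astype(np.float32); r=cv2.minAreaRect(q); print(st[k],r)
    c0=np.array([.4748,-.0630]); 
    d=q-c0; X=d@ex; Y=d@ey
    print('rel handle X',np.percentile(X,[0.1,99.9]),'exp -133,208;  Y',np.percentile(Y,[.1,99.9]),'exp +-95.5')
    for nm,rr in((X,.3),):
        pass
    z=P[l==k][:,2]
    # edge angles: extreme Y per X bin
    for lo in np.arange(-.12,.2,.04):
        b=(X>lo)&(X<lo+.04); print(round(lo,2),np.percentile(Y[b],[.5,99.5]).round(4))
hsv=i['frame'].max(-1)
m=((hsv<60)&(P[...,2]>.045)&(P[...,1]<-.2)&(P[...,2]<.07)).astype(np.uint8); m[310:]=0
n,l,st,c=cv2.connectedComponentsWithStats(m)
for k in range(1,n):
    if st[k,4]>80:
        t=P[l==k]; zz=np.nanpercentile(t[:,2],90); q=t[t[:,2]>zz-.004]; print(st[k],zz.round(4),cv2.minAreaRect(q[:,:2].astype(np.float32)))
E
python3 -m pendant '1 14 -40 0 0 -0.9 1;0 0 -30 0 0 0 1;0 0 -20 0 0 0 1;0 0 -10 0 0 0 1;0 0 0 0 0 0 1'
```

```text
[  102   105   382   202 53157] ((0.476781964302063, -0.099576935172081), (0.1913255751132965, 0.3397976756095886), 2.1232972145080566)
rel handle X [-0.13236464  0.20561343] exp -133,208;  Y [-0.09475055  0.0952848 ] exp +-95.5
-0.12 [-0.0944  0.0936]
-0.08 [-0.0944  0.0948]
-0.04 [-0.0942  0.0945]
0.0 [-0.0942  0.0939]
0.04 [-0.0944  0.0947]
0.08 [-0.0942  0.0945]
0.12 [-0.0939  0.0919]
0.16 [-0.094   0.0931]
[ 118  145   45   51 2013] 0.0611 ((0.44162631034851074, -0.23666779696941376), (0.04417723789811134, 0.030701590701937675), 1.5992414951324463)
[128 214  40  21 706] 0.0609 ((0.49085503816604614, -0.23465780913829803), (0.015237433835864067, 0.02976306900382042), 3.7156341075897217)
[141 250  28  25 550] 0.0511 ((0.5313393473625183, -0.23305509984493256), (0.024556772783398628, 0.024540910497307777), 85.20893096923828)
t: 2.98
position: [0.4759, -0.0504, 0.1395]
orientation: [[-0.999, -0.053, 0.007], [-0.053, 0.999, 0.003], [-0.007, 0.002, -1.0]]
contact_force: [0.1, 0.5, -0.4]
gripper_width: 0.0855
```

```bash
python3 -m pendant '-1 -12 0 -0.2 0.4 -0.9 1;0 0 0 0 0 0 1;0 0 0 0 0 0 1'
```

```text
t: 3.35
position: [0.4758, -0.0632, 0.1413]
orientation: [[-0.999, -0.036, 0.002], [-0.036, 0.999, -0.001], [-0.002, -0.001, -1.0]]
contact_force: [-0.3, 0.3, -0.8]
gripper_width: 0.0852
```

```bash
python3 -m pendant '-1 0 -25 0 0 0 1;0 0 -20 0 0 0 1;0 0 -11 0 0 0 1;0 0 0 0 0 0 1;0 0 0 0 0 0 1'
```

```text
t: 3.98
position: [0.4763, -0.0636, 0.0861]
orientation: [[-0.999, -0.035, 0.007], [-0.035, 0.999, -0.001], [-0.007, -0.001, -1.0]]
contact_force: [0.5, -0.1, 0.6]
gripper_width: 0.0858
```

```bash
python3 -m pendant '-1.5 0.3 -2 0 0.4 0 1;0 0 0 0 0 0 1;0 0 0 0 0 0 0;0 0 0 0 0 0 -1;0 0 0 0 0 0 -1;0 0 0 0 0 0 -1;0 0 0 0 0 0 -1;0 0 0 0 0 0 -1'
```

```text
t: 4.97
position: [0.4754, -0.0634, 0.0855]
orientation: [[-0.999, -0.035, 0.002], [-0.035, 0.999, -0.001], [-0.002, -0.001, -1.0]]
contact_force: [-1.2, -0.1, 1.1]
gripper_width: 0.0148
```

```bash
python3 -m pendant '0 0 8 0 0 0 -1;0 0 12 0 0 0 -1;0 0 15 0 0 0 -1;0 0 20 0 0 0 -1;0 0 20 0 0 0 -1;0 0 20 0 0 0 -1;0 0 15 0 0 0 -1;0 0 0 0 0 0 -1;0 0 0 0 0 0 -1'
```

```text
t: 6.1
position: [0.4721, -0.0634, 0.2025]
orientation: [[-0.999, -0.035, -0.001], [-0.035, 0.999, -0.001], [0.001, -0.001, -1.0]]
contact_force: [0.4, 0.5, -3.8]
gripper_width: 0.015
```

Lifted (about 4 N). Now the half turn, clockwise, through the radial orientation.

```bash
python3 -m pendant '0 0 0 0 0 -6 -1;0 0 0 0 0 -10 -1;0 0 0 0 0 -10 -1;0 0 0 0 0 -10 -1;0 0 0 0 0 -10 -1;0 0 0 0 0 -10 -1;0 0 0 0 0 -10 -1;0 0 0 0 0 -10 -1;0 0 0 0 0 -10 -1;0 0 0 0 0 0 -1'
```

```text
t: 7.35
position: [0.4673, -0.0629, 0.1956]
orientation: [[-0.058, 0.998, -0.012], [0.998, 0.058, 0.006], [0.007, -0.011, -1.0]]
contact_force: [0.0, 1.4, -4.8]
gripper_width: 0.0152
```

```bash
python3 -m pendant '4 0 4 0 0 -8 -1;4 0 3 0 0 -10 -1;0 0 0 0 0 -10 -1;0 0 0 0 0 -10 -1;0 0 0 0 0 -10 -1;0 0 0 0 0 -10 -1;0 0 0 0 0 -10 -1;0 0 0 0 0 -8 -1;0 0 0 0 0 -5 -1;0 0 0 0 0 0 -1'
```

```text
t: 8.6
position: [0.4726, -0.0622, 0.1988]
orientation: [[0.976, 0.216, -0.004], [0.216, -0.976, 0.015], [-0.001, -0.015, -1.0]]
contact_force: [-0.9, -0.4, -4.8]
gripper_width: 0.0155
```

```bash
python3 -m pendant '2 0 0 -0.8 -0.2 -7 -1;0 0 0 0 0 -3 -1;0 0 0 0 0 0 -1;0 0 0 0 0 0 -1'
python3 - <<'E'
from h import *
i=cap('wrist'); save(i,'w2.png'); t=cap('scene'); save(t,'s2.png',(220,180,460,360),3); print(i['s']['joint_positions'].round(2))
E
```

```text
t: 9.1
position: [0.474, -0.0623, 0.1983]
orientation: [[0.999, 0.054, -0.002], [0.054, -0.999, 0.001], [-0.002, -0.001, -1.0]]
contact_force: [-0.2, 0.2, -4.9]
gripper_width: 0.0151
[-0.59  0.51  0.88  2.23 -0.64  0.68 -0.77]
```

View pics/w2.png

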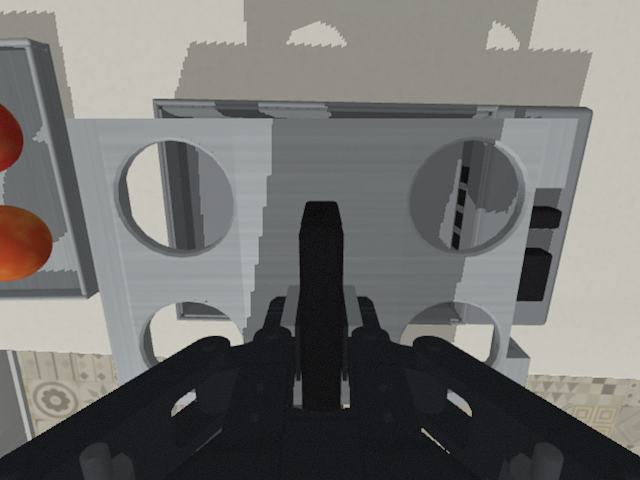

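View pics/s2.png

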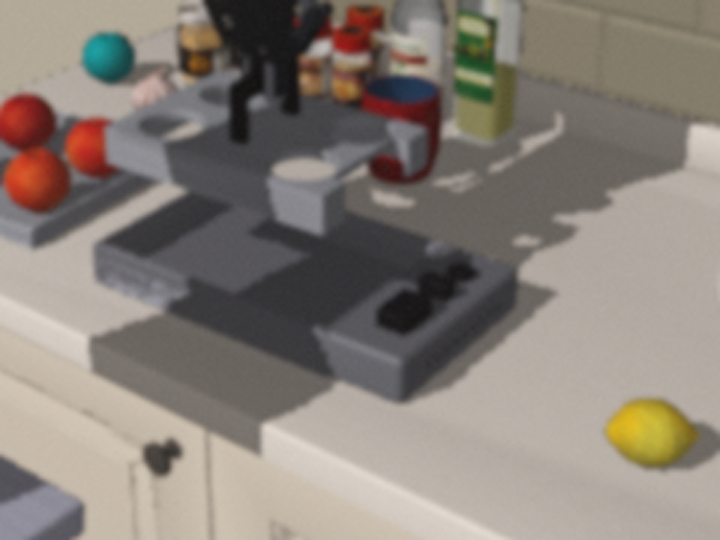

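The mouth now faces the keys, but the tray hangs slightly over the draining tray side. I measure it in hand.

```bash
cat > tr.py <<'E'
from h import *
i=cap('wrist'); P=cloud(i); s=i['s']; print(s['position'].round(4))
zt=s['position'][2]+.008-.046
m=(abs(P[...,2]-zt)<.012)&(i['frame'].min(-1)>60); m[300:]=0
Q=P[m]; 
A=np.c_[Q[:,:2],np.ones(len(Q))]; co=np.linalg.lstsq(A,Q[:,2],rcond=None)[0]; print('plate slope deg',np.degrees(co[:2]).round(2),'n',len(Q))
# far edge (max x) per column and left edge
d=np.array([.0,0]); q=Q[:,:2]
ys=np.arange(-.15,.04,.01); e=np.array([[y,np.percentile(q[(q[:,1]>y)&(q[:,1]<y+.01),0],99.5)] for y in ys if ((q[:,1]>y)&(q[:,1]<y+.01)).sum()>30])
f=np.polyfit(e[:,0],e[:,1],1); print('far edge slope deg',np.degrees(f[0]),'x at yTCP',np.polyval(f,s['position'][1]),e[:,1].round(4))
xs=np.arange(.46,.55,.01); e=np.array([[x,np.percentile(q[(q[:,0]>x)&(q[:,0]<x+.01),1],99.7)] for x in xs if ((q[:,0]>x)&(q[:,0]<x+.01)).sum()>20])
f=np.polyfit(e[:,0],e[:,1],1); print('left edge slope deg',np.degrees(f[0]),'y at x.475',np.polyval(f,.475),e[:,1].round(4))
m=(abs(P[...,2]-zt-.054)<.006)&(i['frame'].max(-1)<70)&(abs(P[...,1]-s['position'][1])<.02)&(P[...,0]>s['position'][0]+.01)
Q=P[m][:,:2]; print('bar',len(Q),cv2.minAreaRect(Q.astype(np.float32)),np.percentile(Q[:,0],99.5))
E
python3 tr.py
```

```text
[ 0.474  -0.0623  0.1983]
plate slope deg [-0.03  0.02] n 60099
far edge slope deg -3.01800568457373 x at yTCP 0.5530544679617384 [0.5577 0.5573 0.5567 0.5562 0.5555 0.5549 0.5544 0.5539 0.5535 0.553
 0.5523 0.5517 0.5512 0.5508 0.5504 0.5499 0.5493 0.5488 0.5481]
left edge slope deg -16.971539668149788 y at x.475 0.059804629162275635 [ 0.055   0.0553  0.0559  0.0564  0.0573  0.0577  0.0582  0.0587  0.0587
 -0.0042]
bar 3786 ((0.4999968111515045, -0.06408362090587616), (0.03190813958644867, 0.023326603695750237), 0.5938334465026855) 0.5156513544098387
```

```bash
python3 -m pendant '2 0 0 0 0 -1 -1;0 0 -20 0 0 0 -1;0 0 -20 0 0 0 -1;0 0 -15 0 0 0 -1;0 0 -5 0 0 0 -1;0 0 0 0 0 0 -1;0 0 0 0 0 0 -1'; python3 tr.py
```

```text
t: 10.12
position: [0.4782, -0.0627, 0.1377]
orientation: [[0.999, 0.033, 0.002], [0.033, -0.999, 0.001], [0.002, -0.001, -1.0]]
contact_force: [-0.0, -0.5, -5.5]
gripper_width: 0.0149
[ 0.4782 -0.0627  0.1377]
plate slope deg [0.17 0.03] n 60096
far edge slope deg -1.9014824470281986 x at yTCP 0.557432796966059 [0.5604 0.5601 0.5597 0.5594 0.559  0.5586 0.5582 0.558  0.5577 0.5574
 0.5569 0.5566 0.5563 0.556  0.5557 0.5554 0.5551 0.5547 0.5543]
left edge slope deg 1.5282823519227393 y at x.475 0.05517469256872654 [0.055  0.0546 0.0551 0.0555 0.0559 0.0565 0.0567 0.0569 0.0571 0.0565]
bar 3771 ((0.5042272210121155, -0.06462789326906204), (0.03188212960958481, 0.023270973935723305), 0.47137904167175293) 0.5198427832270924
```

```bash
python3 -m pendant '-2 0.5 0 0 0.1 0.2 -1;0 0 -6 0 0 0 -1;-0.5 0 -6 0 0 0 -1;0 0 0 0 0 0 -1;0 0 0 0 0 0 -1'; python3 tr.py
```

```text
t: 10.8
position: [0.4759, -0.0619, 0.1255]
orientation: [[0.999, 0.037, 0.001], [0.037, -0.999, 0.002], [0.001, -0.002, -1.0]]
contact_force: [-0.9, -0.1, -5.4]
gripper_width: 0.0147
[ 0.4759 -0.0619  0.1255]
plate slope deg [0.13 0.04] n 60082
far edge slope deg -2.1405945764718526 x at yTCP 0.5550687933524212 [0.5584 0.558  0.5577 0.5573 0.5568 0.5564 0.556  0.5557 0.5554 0.555
 0.5546 0.5541 0.5538 0.5535 0.5532 0.5528 0.5525 0.5521 0.5516]
left edge slope deg 1.1466986007509645 y at x.475 0.05609448394877502 [0.0554 0.0555 0.056  0.0566 0.0568 0.0574 0.0577 0.058  0.0584 0.0552]
bar 3761 ((0.5018776059150696, -0.06396537274122238), (0.023276550695300102, 0.0319010466337204), 89.9827880859375) 0.517486165537891
```

Tray centre is within about 0.5 mm of the well centre and the yaw is right. Lowering.

```bash
python3 -m pendant '0 0 -6 0 0 0 -1;-0.5 0 -6 0 0 0 -1;-0.3 0 -6 0 0 0 -1;-0.3 0 -6 0 0 0 -1;0 0 0 0 0 0 -1'
```

```text
t: 11.48
position: [0.4748, -0.0619, 0.0996]
orientation: [[0.999, 0.037, 0.001], [0.037, -0.999, 0.001], [0.001, -0.001, -1.0]]
contact_force: [-0.2, -1.4, -4.7]
gripper_width: 0.015
```

```bash
python3 -m pendant '-0.5 0 -5 0 0 0 -1;-0.3 0 -5 0 0 0 -1;0 0 -3 0 0 0 -1;0 0 0 0 0 0 -1'
```

```text
t: 11.98
position: [0.4741, -0.062, 0.0858]
orientation: [[0.999, 0.037, 0.001], [0.037, -0.999, 0.001], [0.001, -0.001, -1.0]]
contact_force: [-0.3, -0.5, -5.4]
gripper_width: 0.0151
```

```bash
python3 -m pendant '0.3 0 -2 0 0 0 -1;0 0 -1.5 0 0 0 -1;0 0 0 0 0 0 -1'
```

```text
t: 12.35
position: [0.4744, -0.0621, 0.0861]
orientation: [[0.999, 0.036, 0.006], [0.036, -0.999, 0.006], [0.006, -0.005, -1.0]]
contact_force: [-0.2, 0.3, -3.7]
gripper_width: 0.0151
```

```bash
python3 -m pendant '0 0 0 0 0 0 -0.3;0 0 0 0 0 0 0.1;0 0 0 0 0 0 0.5;0 0 0 0 0 0 1;0 0 0 0 0 0 1;0 0 0 0 0 0 1;0 0 15 0 0 0 1;0 0 30 0 0 0 1;0 0 35 0 0 0 1;0 0 0 0 0 0 1'
python3 - <<'E'
from h import *
i=cap('wrist'); save(i,'w3.png'); P=cloud(i)
g=i['frame'].astype(int)
for x0 in(.40,.475,.55):
  for y0 in (-.16,-.12,0.,.04):
    m=(abs(P[...,0]-x0)<.008)&(abs(P[...,1]-y0)<.008)
    print(x0,y0,np.nanmedian(P[m][:,2]).round(4) if m.sum() else None)
m=(P[...,2]>.085)&(P[...,2]<.115)&(g.max(-1)<70)&(abs(P[...,0]-.475)<.055)&(abs(P[...,1]+.063)<.03)
print(cv2.minAreaRect(P[m][:,:2].astype(np.float32)),np.median(P[m][:,2]))
t=cap('top'); save(t,'t3.png',(150,230,430,350),2.8); P=cloud(t)
for x0 in(.40,.43,.475,.515,.545):
  print(x0,[ (lambda m: np.nanmedian(P[m][:,2]).round(4) if m.sum() else None)((abs(P[...,0]-x0)<.006)&(abs(P[...,1]-y0)<.006)) for y0 in (-.165,-.1,-.03,.02,.045)])
E
```

```text
t: 13.6
position: [0.4746, -0.0626, 0.1679]
orientation: [[0.999, 0.035, 0.005], [0.035, -0.999, 0.005], [0.005, -0.005, -1.0]]
contact_force: [0.3, -0.2, -0.2]
gripper_width: 0.0853
0.4 -0.16 0.011
0.4 -0.12 0.0462
0.4 0.0 0.0254
0.4 0.04 0.0105
0.475 -0.16 0.0464
0.475 -0.12 0.224
0.475 0.0 0.2256
0.475 0.04 0.0465
0.55 -0.16 0.0463
0.55 -0.12 0.0462
0.55 0.0 0.0459
0.55 0.04 0.0455
((0.47466209530830383, -0.061795368790626526), (0.08321550488471985, 0.01562701165676117), 2.028956174850464) 0.10021619391311815
0.4 [np.float64(0.0449), np.float64(0.0457), np.float64(0.6483), np.float64(0.7207), np.float64(0.7363)]
0.43 [np.float64(0.0126), np.float64(0.5074), np.float64(0.6382), np.float64(0.6768), np.float64(0.6754)]
0.475 [np.float64(0.0439), np.float64(0.5151), np.float64(0.5809), None, None]
0.515 [np.float64(0.0136), None, np.float64(0.5091), None, np.float64(0.0448)]
0.545 [np.float64(0.0457), None, None, np.float64(0.045), np.float64(0.0462)]
```

View pics/w3.png

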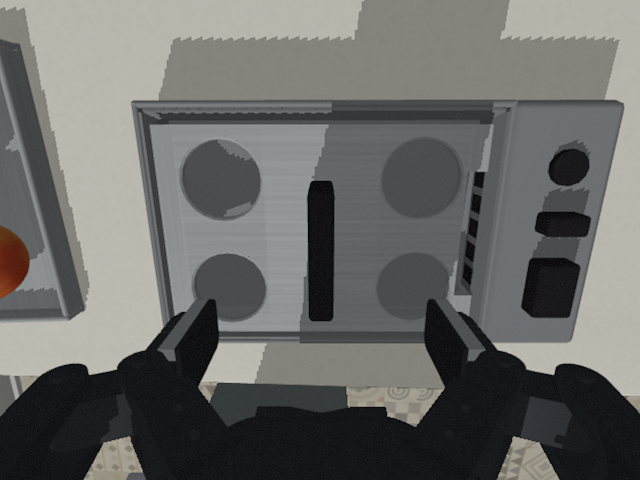

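View pics/t3.png

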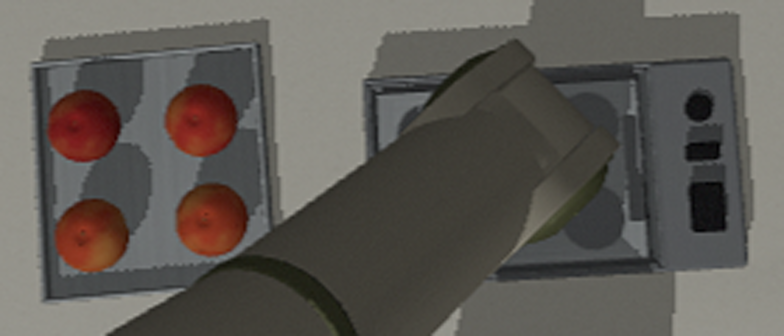

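The tray sits at plate height 46 mm on all sides, with the mouth (slot at about (472,235) in the wrist view) at the key end. Now the draining tray geometry.

Run:
```python
from h import *
i=cap('top'); P=cloud(i); hsv=cv2.cvtColor(i['frame'],cv2.COLOR_RGB2HSV)
for u,v in [(162.5,253),(243,246),(166,337),(248,330)]: print((u,v),ray(i,u,v,.022).round(4))
m=((hsv[...,0]<12)|(hsv[...,0]>172))&(hsv[...,1]>140)&(hsv[...,2]>60); m[:230]=0;m[350:]=0
n,l,st,c=cv2.connectedComponentsWithStats(m.astype(np.uint8))
for k in range(1,n):
    if st[k,4]>50:
        p=P[l==k]; p=p[~np.isnan(p[:,0])]
        # sphere-ish centre: least squares fit
        A=np.c_[2*p,np.ones(len(p))]; s=np.linalg.lstsq(A,(p**2).sum(1),rcond=None)[0]
        cn=st[k,:2]+st[k,2:4]/2-.5
        print(cn,'bbox ray',ray(i,*cn,.036).round(4),'sph',s[:3].round(4),np.sqrt(s[3]+(s[:3]**2).sum()).round(4),'top',np.percentile(p[:,2],95).round(4))
```

```text
(162.5, 253) [0.5869 0.3819 0.022 ]
(243, 246) [0.6001 0.1685 0.022 ]
(166, 337) [0.3682 0.3686 0.022 ]
(248, 330) [0.3816 0.1561 0.022 ]
[221.  272.5] bbox ray [0.5304 0.2234 0.036 ] sph [0.5303 0.2223 0.0357] 0.032 top 0.0671
[178.5 275. ] bbox ray [0.5266 0.3342 0.036 ] sph [0.5275 0.3312 0.036 ] 0.0317 top 0.067
[225. 308.] bbox ray [0.4389 0.2128 0.036 ] sph [0.4389 0.2123 0.0367] 0.0314 top 0.067
[182.5 313.5] bbox ray [0.4274 0.3224 0.036 ] sph [0.4272 0.3225 0.0365] 0.0317 top 0.0673
```

Run:
```python
from h import *
i=cap('wrist'); P=cloud(i); s=i['s']
R=np.array(s['orientation']); T=(P-s['position'])@R
m=(abs(T[...,1])>.02)&(abs(T[...,1])<.07)&(abs(T[...,0])<.02)&(T[...,2]<.03)&(T[...,2]>-.1)
q=T[m]; print(len(q))
for a in(-1,1):
    p=q[q[:,1]*a>0]; print(a,'z max',np.percentile(p[:,2],[90,99,100]).round(4),'y range',np.percentile(p[p[:,2]>-.02][:,1],[1,99]).round(4))
print(s['position'],i['hand_eye'].round(3))
```

```text
47144
-1 z max [-0.0306 -0.0084 -0.0015] y range [-0.0558 -0.0423]
1 z max [-0.0304 -0.0082 -0.0016] y range [0.0423 0.0557]
[ 0.4735071  -0.06214318  0.16577769] [[-0.    -0.958 -0.287  0.073]
 [ 1.     0.    -0.    -0.   ]
 [ 0.    -0.287  0.958 -0.132]
 [ 0.     0.     0.     1.   ]]
```

```bash
python3 -m pendant '0 0 30 0 0 6 1;3 10 20 0 0 10 1;3 15 0 0 0 10 1;3 15 0 0 0 10 1;3 15 0 0 0 10 1;3 15 0 0 0 10 1;3 15 0 0 0 10 1;3 15 0 0 0 10 1;3 15 0 0 0 10 1;3 15 0 0 0 10 1'; python3 -m pendant '3 15 0 0 0 10 1;3 15 0 0 0 10 1;3 15 0 0 0 10 1;3 15 0 0 0 10 1;3 15 0 0 0 10 1;3 15 0 0 0 10 1;3 15 0 0 0 10 1;3 15 0 0 0 10 1;3 5 0 0 0 5 1;0 0 0 0 0 0 1'
```

```text
t: 15.05
position: [0.4968, 0.0703, 0.2081]
orientation: [[-0.188, 0.982, -0.011], [0.982, 0.188, -0.01], [-0.008, -0.013, -1.0]]
contact_force: [0.2, 0.4, 1.1]
gripper_width: 0.0857
t: 16.3
position: [0.5198, 0.1992, 0.1975]
orientation: [[-0.988, -0.151, -0.006], [-0.151, 0.988, -0.019], [0.008, -0.018, -1.0]]
contact_force: [0.1, -0.5, 0.7]
gripper_width: 0.0852
```

```bash
python3 -m pendant '5 12 -10 1.1 -0.3 -3 1;5 10 -10 0 0 -3 1;0 0 -10 0 0 0 1;0 0 0 0 0 0 1'
python3 - <<'E'
from h import *
i=cap('wrist'); save(i,'w4.png'); t=cap('top'); save(t,'t4.png',(130,230,430,350),2.6)
E
```

```text
t: 16.8
position: [0.5285, 0.2191, 0.1643]
orientation: [[-0.999, -0.035, -0.005], [-0.035, 0.999, 0.0], [0.005, 0.0, -1.0]]
contact_force: [0.1, 0.1, 0.3]
gripper_width: 0.0857
```

View pics/w4.png

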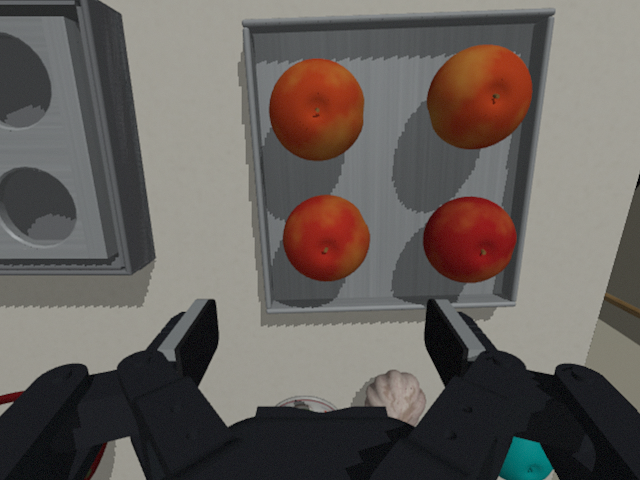

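View pics/t4.png

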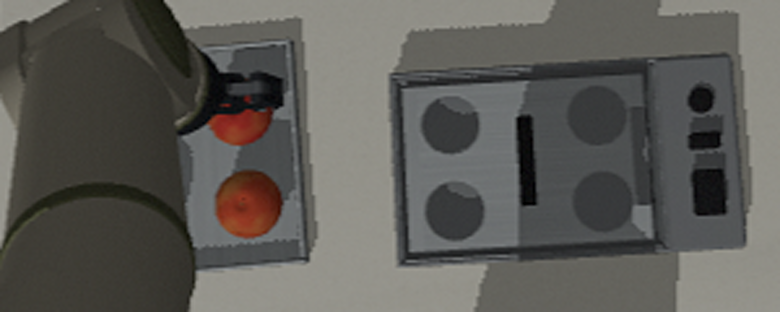

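The wrist view shows the four nectarines at (317,108), (480,97), (327,237) and (470,239), undisturbed. I locate them by sphere fit.

```bash
cat > nec.py <<'E'
from h import *
import sys
i=cap(sys.argv[1] if len(sys.argv)>1 else 'wrist'); P=cloud(i); hsv=cv2.cvtColor(i['frame'],cv2.COLOR_RGB2HSV)
print('tcp',i['s']['position'].round(4))
m=((hsv[...,0]<18)|(hsv[...,0]>170))&(hsv[...,1]>140)&(hsv[...,2]>50)&(P[...,2]>.01)&(P[...,2]<.2)&(P[...,0]<.62)
m=cv2.morphologyEx(m.astype(np.uint8),cv2.MORPH_OPEN,np.ones((3,3)))
n,l,st,c=cv2.connectedComponentsWithStats(m)
for k in range(1,n):
    if st[k,4]>150:
        p=P[l==k]; p=p[~np.isnan(p[:,0])]; q=p/np.array([1,1,62/67])
        A=np.c_[2*q,np.ones(len(q))]; s=np.linalg.lstsq(A,(q**2).sum(1),rcond=None)[0]
        r=np.sqrt(s[3]+(s[:3]**2).sum()); s[2]*=62/67
        print('nect px',c[k].round(),'c',s[:3].round(4),'r',r.round(4),'top',np.percentile(p[:,2],98).round(4))
E
python3 nec.py
```

```text
tcp [0.529  0.2194 0.1652]
nect px [478.  95.] c [0.4283 0.3233 0.0364] r 0.0331 top 0.0662
nect px [316. 108.] c [0.4404 0.2136 0.036 ] r 0.0334 top 0.0662
nect px [325. 237.] c [0.5317 0.2233 0.0362] r 0.0332 top 0.066
nect px [468. 238.] c [0.529  0.3324 0.0362] r 0.0331 top 0.066
```

```bash
python3 -m pendant '2 4 -20 0 -0.3 0 1;1 0 -25 0 0 0 1;0 0 -25 0 0 0 1;0 0 -20 0 0 0 1;0 0 0 0 0 0 1'
```

```text
t: 17.58
position: [0.5339, 0.2231, 0.0765]
orientation: [[-0.999, -0.035, 0.008], [-0.035, 0.999, 0.004], [-0.008, 0.004, -1.0]]
contact_force: [0.2, 0.2, -0.0]
gripper_width: 0.0848
```

```bash
python3 -m pendant '-2 0 -18 -0.2 0.5 0 1;0 0 -16 0 0 0 1;0 0 -13 0 0 0 1;0 0 -3 0 0 0 1;0 0 0 0 0 0 1'
```

```text
t: 18.2
position: [0.5328, 0.2234, 0.025]
orientation: [[-0.999, -0.034, 0.0], [-0.034, 0.999, 0.002], [-0.001, 0.002, -1.0]]
contact_force: [-0.2, -0.2, 0.3]
gripper_width: 0.0855
```

```bash
python3 -m pendant '-1 0 0 0 0 0 0.5;0 0 0 0 0 0 0;0 0 0 0 0 0 -1;0 0 0 0 0 0 -1;0 0 0 0 0 0 -1;0 0 0 0 0 0 -1'; python3 -m pendant '0 0 20 0 0 0 -1;0 0 35 0 0 0 -1;0 0 45 0 0 0 -1;0 0 45 0 0 0 -1;0 0 20 0 0 0 -1;0 0 0 0 0 0 -1'
```

```text
t: 18.95
position: [0.5321, 0.2236, 0.0267]
orientation: [[-0.999, -0.034, 0.002], [-0.034, 0.999, 0.002], [-0.002, 0.002, -1.0]]
contact_force: [-0.3, -1.0, -1.1]
gripper_width: 0.0624
t: 19.7
position: [0.5308, 0.223, 0.1955]
orientation: [[-0.999, -0.035, 0.0], [-0.035, 0.999, 0.001], [-0.0, 0.001, -1.0]]
contact_force: [-0.7, 0.6, -1.9]
gripper_width: 0.0624
```

```bash
python3 nec.py
python3 - <<'E'
from h import *
i=cap('wrist'); save(i,'w5.png')
E
```

```text
tcp [0.5308 0.223  0.1955]
nect px [457.  96.] c [0.4283 0.3235 0.0363] r 0.0332 top 0.0662
nect px [312. 108.] c [0.4404 0.2136 0.036 ] r 0.0334 top 0.0662
nect px [450. 225.] c [0.5291 0.3325 0.0362] r 0.0332 top 0.0661
```

View pics/w5.png

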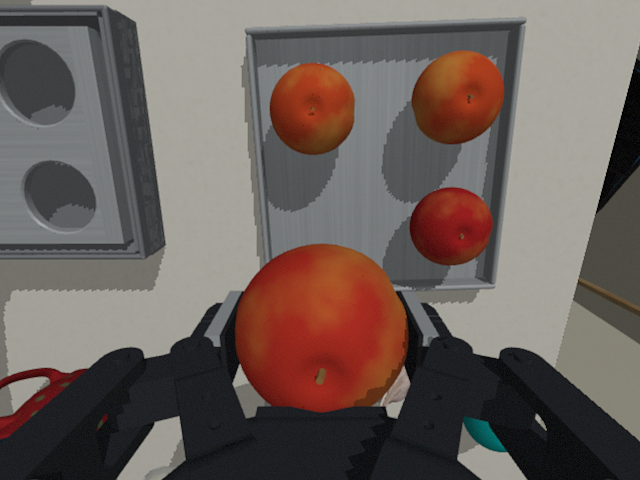

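```bash
sed -i 's/P\[...,2\]<.2)/P[...,2]<.3)/' nec.py; python3 nec.py
```

```text
tcp [0.53   0.2226 0.1937]
nect px [458.  98.] c [0.4283 0.3234 0.0363] r 0.0332 top 0.0661
nect px [313. 109.] c [0.4403 0.2136 0.0361] r 0.0333 top 0.0663
nect px [451. 227.] c [0.529  0.3324 0.0363] r 0.0331 top 0.0661
nect px [321. 330.] c [0.5368 0.2227 0.1908] r 0.0462 top 0.2334
```

```bash
python3 -m pendant '-1 -25 3 0 0 0 -1;-1 -38 3 0 0 0 -1;-1 -42 0 0 0 0 -1;-1 -42 0 0 0 0 -1;-1 -42 0 0 0 0 -1;-1 -42 0 0 0 0 -1;-1 -42 0 0 0 0 -1;-1 -35 0 0 0 0 -1;-1 -20 0 0 0 0 -1;0 0 0 0 0 0 -1'
```

```text
t: 21.1
position: [0.5129, -0.115, 0.184]
orientation: [[-0.999, -0.037, -0.027], [-0.037, 0.999, -0.003], [0.028, -0.002, -1.0]]
contact_force: [-0.7, 0.4, -0.6]
gripper_width: 0.0624
```

```bash
python3 -m pendant '6 -17 -20 0.2 -1.5 0 -1;0 0 -25 0 0 0 -1;0 0 -25 0 0 0 -1;0 0 -15 0 0 0 -1;0 0 0 0 0 0 -1'
```

```text
t: 21.72
position: [0.5187, -0.1266, 0.0933]
orientation: [[-0.999, -0.043, -0.005], [-0.043, 0.999, 0.004], [0.005, 0.004, -1.0]]
contact_force: [0.2, 0.1, -2.0]
gripper_width: 0.0622
```

```bash
python3 -m pendant '0.5 -5.5 -12 -0.2 -0.3 -0.4 -1;0 0 -14 0 0 0 -1;0 0 -8 0 0 0 -1;0 0 0 0 0 0 -1'
```

```text
t: 22.22
position: [0.5202, -0.1321, 0.0581]
orientation: [[-0.999, -0.036, 0.003], [-0.036, 0.999, 0.0], [-0.003, 0.0, -1.0]]
contact_force: [-0.2, 0.1, -0.8]
gripper_width: 0.0626
```

```bash
python3 -m pendant '-0.8 0 -3 0 0 0 -1;0 0 0 0 0 0 0.55;0 0 0 0 0 0 0.7;0 0 0 0 0 0 0.8;0 0 0 0 0 0 0.8;0 0 20 0 0 0 0.8;0 0 30 0 0 0 0.8;0 0 40 0 0 0 1;0 20 40 0 0 0 1;0 0 0 0 0 0 1'; python3 nec.py; python3 nec.py top
python3 - <<'E'
from h import *
i=cap('wrist'); save(i,'w6.png')
E
```

```text
t: 23.48
position: [0.5196, -0.1104, 0.1897]
orientation: [[-0.999, -0.037, 0.004], [-0.037, 0.999, 0.001], [-0.004, 0.001, -1.0]]
contact_force: [0.2, 0.4, -0.5]
gripper_width: 0.0852
tcp [ 0.5196 -0.1104  0.1897]
nect px [293. 230.] c [ 0.5193 -0.131   0.0589] r 0.0339 top 0.0899
tcp [ 0.5188 -0.1113  0.1883]
nect px [179. 275.] c [0.5272 0.3312 0.0388] r 0.0309 top 0.0678
nect px [225. 308.] c [0.4389 0.2126 0.0386] r 0.0313 top 0.0682
nect px [182. 314.] c [0.4269 0.3224 0.0389] r 0.0311 top 0.0688
```

View pics/w6.png

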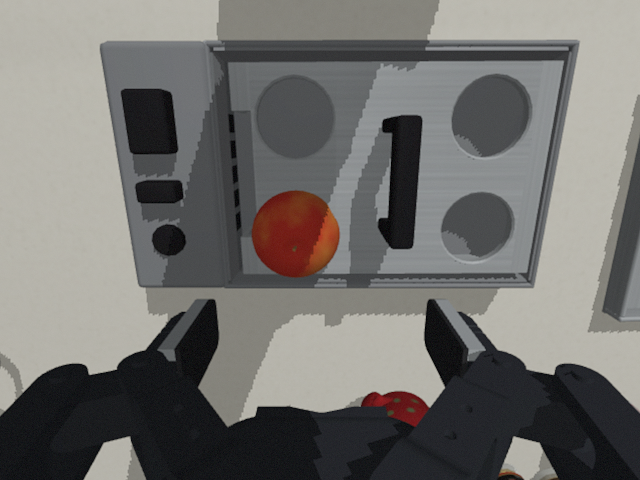

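First nectarine is seated in cup 3 (top at 90 mm). Next is the one at (0.440, 0.214).

```bash
python3 -m pendant '-8 30 2 0 0 0 1;-9 40 2 0 0 0 1;-9 42 1 0 0 0 1;-9 42 0 0 0 0 1;-9 42 0 0 0 0 1;-9 42 0 0 0 0 1;-9 42 0 0 0 0 1;-9 30 0 0 0 0 1;-5 10 0 0 0 0 1;0 0 0 0 0 0 1'; python3 nec.py
```

```text
t: 24.88
position: [0.4342, 0.2101, 0.1784]
orientation: [[-0.999, -0.026, -0.022], [-0.026, 1.0, -0.007], [0.023, -0.007, -1.0]]
contact_force: [0.2, -0.8, -0.2]
gripper_width: 0.0856
tcp [0.4342 0.2101 0.1784]
nect px [465. 228.] c [0.4281 0.3233 0.0364] r 0.033 top 0.066
nect px [326. 239.] c [0.4402 0.2136 0.0361] r 0.0332 top 0.0661
nect px [480. 322.] c [0.4157 0.3447 0.118 ] r 0.1173 top 0.1963
```

```bash
python3 -m pendant '6 3.5 -20 0.4 -1.3 0.5 1;0 0 -30 0 0 0 1;0 0 -30 0 0 0 1;0 0 -20 0 0 0 1;0 0 0 0 0 0 1'
```

```text
t: 25.55
position: [0.444, 0.2044, 0.0758]
orientation: [[-1.0, -0.022, 0.003], [-0.022, 1.0, -0.003], [-0.003, -0.003, -1.0]]
contact_force: [0.3, 0.1, 0.7]
gripper_width: 0.0858
```

```bash
python3 -m pendant '-3.5 9 0 0.1 0.2 0.5 1;0 0 0 0 0 0 1'; python3 -m pendant '0 0 -18 0 0 0 1;0 0 -16 0 0 0 1;0 0 -13 0 0 0 1;0 0 -3 0 0 0 1;0 0 0 0 0 0 1'
```

```text
t: 25.8
position: [0.4413, 0.2129, 0.0769]
orientation: [[-1.0, -0.029, 0.0], [-0.029, 1.0, -0.001], [-0.0, -0.001, -1.0]]
contact_force: [-0.7, 0.1, -0.3]
gripper_width: 0.0851
t: 26.42
position: [0.4433, 0.2142, 0.029]
orientation: [[-1.0, -0.03, 0.006], [-0.03, 1.0, 0.002], [-0.006, 0.002, -1.0]]
contact_force: [-0.0, -0.2, 0.7]
gripper_width: 0.0859
```

```bash
python3 -m pendant '-3 -0.5 -3 -0.1 0.3 0 1;0 0 0 0 0 0 0.5;0 0 0 0 0 0 0;0 0 0 0 0 0 -1;0 0 0 0 0 0 -1;0 0 0 0 0 0 -1;0 0 0 0 0 0 -1'; python3 -m pendant '0 0 20 0 0 0 -1;0 0 35 0 0 0 -1;0 0 45 0 0 0 -1;0 0 45 0 0 0 -1;0 0 20 0 0 0 -1;0 0 0 0 0 0 -1'
```

```text
t: 27.3
position: [0.4405, 0.214, 0.0275]
orientation: [[-1.0, -0.03, 0.003], [-0.03, 1.0, 0.002], [-0.003, 0.002, -1.0]]
contact_force: [-0.2, 0.2, -2.3]
gripper_width: 0.0628
t: 28.05
position: [0.4392, 0.2131, 0.1964]
orientation: [[-1.0, -0.03, 0.0], [-0.03, 1.0, 0.0], [-0.0, 0.0, -1.0]]
contact_force: [0.1, 0.4, -0.9]
gripper_width: 0.063
```

```bash
python3 -m pendant '4 -25 3 0 0 0 -1;4 -38 3 0 0 0 -1;3 -42 1 0 0 0 -1;2 -42 1 0 0 0 -1;0 -42 0 0 0 0 -1;-1 -42 0 0 0 0 -1;-2 -42 0 0 0 0 -1;-2 -40 0 0 0 0 -1;-2 -20 0 0 0 0 -1;0 0 0 0 0 0 -1'
```

```text
t: 29.3
position: [0.439, -0.1296, 0.1921]
orientation: [[-0.999, -0.033, -0.016], [-0.033, 0.999, -0.0], [0.016, 0.0, -1.0]]
contact_force: [-0.5, -0.1, -1.5]
gripper_width: 0.0626
```

```bash
python3 -m pendant '-4 -6 -20 0 -0.9 0 -1;0 0 -25 0 0 0 -1;0 0 -25 0 0 0 -1;0 0 -20 0 0 0 -1;0 0 0 0 0 0 -1;0 0 0 0 0 0 -1'
```

```text
t: 30.05
position: [0.4342, -0.1298, 0.0963]
orientation: [[-0.999, -0.038, -0.004], [-0.038, 0.999, 0.003], [0.004, 0.003, -1.0]]
contact_force: [0.3, -0.5, -0.8]
gripper_width: 0.0629
```

```bash
python3 -m pendant '0.5 -5 -12 -0.2 -0.3 0 -1;0 0 -14 0 0 0 -1;0 0 -10 0 0 0 -1;0 0 0 0 0 0 -1'
```

```text
t: 30.55
position: [0.4361, -0.1355, 0.0599]
orientation: [[-0.999, -0.038, 0.006], [-0.038, 0.999, -0.002], [-0.006, -0.002, -1.0]]
contact_force: [-0.3, 0.4, -1.7]
gripper_width: 0.0629
```

```bash
python3 -m pendant '-0.8 0 -4 0.1 0.3 0 -1;0 0 0 0 0 0 0.55;0 0 0 0 0 0 0.7;0 0 0 0 0 0 0.8;0 0 0 0 0 0 0.8;0 0 20 0 0 0 0.8;0 0 30 0 0 0 0.8;0 0 40 0 0 0 1;0 20 40 0 0 0 1;0 0 0 0 0 0 1'; python3 nec.py; python3 nec.py top
```

```text
t: 31.8
position: [0.4353, -0.1153, 0.1905]
orientation: [[-0.999, -0.038, 0.002], [-0.038, 0.999, -0.0], [-0.002, -0.0, -1.0]]
contact_force: [-0.1, -0.6, 0.6]
gripper_width: 0.0855
tcp [ 0.4353 -0.1153  0.1905]
nect px [296. 230.] c [ 0.4351 -0.1337  0.0594] r 0.0337 top 0.0901
nect px [298. 328.] c [ 0.5191 -0.1309  0.0597] r 0.0332 top 0.0897
tcp [ 0.4347 -0.1159  0.1893]
nect px [360. 269.] c [ 0.5192 -0.1315  0.0639] r 0.0293 top 0.0927
nect px [179. 275.] c [0.5274 0.3312 0.0391] r 0.0308 top 0.0686
nect px [182. 314.] c [0.427  0.3223 0.0388] r 0.0311 top 0.068
```

Two are seated. Next is the one at (0.529, 0.332), for cup 1.

```bash
python3 -m pendant '8 30 2 0 0 0 1;9 45 2 0 0 0 1;10 50 1 0 0 0 1;10 50 0 0 0 0 1;10 50 0 0 0 0 1;10 50 0 0 0 0 1;10 50 0 0 0 0 1;10 50 0 0 0 0 1;8 40 0 0 0 0 1;6 25 0 0 0 0 1'; python3 -m pendant '0 0 0 0 0 0 1'; python3 nec.py
```

```text
t: 33.15
position: [0.5225, 0.3289, 0.1771]
orientation: [[-0.999, -0.024, -0.023], [-0.024, 1.0, -0.012], [0.023, -0.011, -1.0]]
contact_force: [-0.6, -0.4, 0.5]
gripper_width: 0.0855
t: 33.28
position: [0.5221, 0.3304, 0.1748]
orientation: [[-0.999, -0.027, -0.025], [-0.026, 1.0, -0.013], [0.025, -0.012, -1.0]]
contact_force: [-0.7, -0.6, 0.8]
gripper_width: 0.0854
tcp [0.5221 0.3304 0.1748]
nect px [317. 106.] c [0.4283 0.3235 0.036 ] r 0.0334 top 0.0662
nect px [325. 242.] c [0.529  0.3325 0.036 ] r 0.0333 top 0.066
```

```bash
python3 -m pendant '7 2 -15 0.7 -1.4 0 1;0 0 -25 0 0 0 1;0 0 -25 0 0 0 1;0 0 -20 0 0 0 1;0 0 0 0 0 0 1;0 0 0 0 0 0 1'
```

```text
t: 34.08
position: [0.5289, 0.3188, 0.0838]
orientation: [[-1.0, -0.016, -0.005], [-0.016, 1.0, -0.01], [0.005, -0.01, -1.0]]
contact_force: [1.1, 0.4, 0.4]
gripper_width: 0.0854
```

```bash
python3 -m pendant '0 13.7 0 0.6 -0.3 1 1;0 0 0 0 0 0 1'; python3 -m pendant '0 0 -18 0 0 0 1;0 0 -18 0 0 0 1;0 0 -15 0 0 0 1;0 0 -5 0 0 0 1;0 0 0 0 0 0 1'
```

```text
t: 34.33
position: [0.5295, 0.3336, 0.0852]
orientation: [[-0.999, -0.034, 0.002], [-0.034, 0.999, 0.002], [-0.002, 0.002, -1.0]]
contact_force: [0.4, -0.1, 0.5]
gripper_width: 0.0853
t: 34.95
position: [0.529, 0.3333, 0.0246]
orientation: [[-0.999, -0.034, 0.001], [-0.034, 0.999, 0.001], [-0.001, 0.001, -1.0]]
contact_force: [0.5, 0.1, -0.5]
gripper_width: 0.0853
```

```bash
python3 -m pendant '0 -0.5 1 0 0 0 1;0 0 0 0 0 0 0.5;0 0 0 0 0 0 0;0 0 0 0 0 0 -1;0 0 0 0 0 0 -1;0 0 0 0 0 0 -1;0 0 0 0 0 0 -1'; python3 -m pendant '0 0 20 0 0 0 -1;0 0 35 0 0 0 -1;0 0 45 0 0 0 -1;0 0 45 0 0 0 -1;0 0 20 0 0 0 -1;0 0 0 0 0 0 -1'
```

```text
t: 35.83
position: [0.5297, 0.333, 0.0274]
orientation: [[-0.999, -0.034, 0.003], [-0.034, 0.999, 0.003], [-0.003, 0.003, -1.0]]
contact_force: [0.2, 0.6, -1.9]
gripper_width: 0.0629
t: 36.58
position: [0.5291, 0.3324, 0.2037]
orientation: [[-0.999, -0.034, 0.006], [-0.034, 0.999, 0.004], [-0.006, 0.004, -1.0]]
contact_force: [-1.6, 0.2, -1.6]
gripper_width: 0.0629
```

To cup 1 (0.514, 0.012).

```bash
python3 -m pendant '0 -25 2 0 0 0 -1;-1 -38 2 0 0 0 -1;-1 -42 0 0 0 0 -1;-1 -42 0 0 0 0 -1;-1 -42 0 0 0 0 -1;-1 -42 0 0 0 0 -1;-1 -40 0 0 0 0 -1;0 -25 0 0 0 0 -1;0 -10 0 0 0 0 -1;0 0 0 0 0 0 -1'
```

```text
t: 37.83
position: [0.5136, 0.0067, 0.2012]
orientation: [[-1.0, -0.028, -0.008], [-0.028, 1.0, -0.002], [0.008, -0.002, -1.0]]
contact_force: [-0.3, 0.6, -0.8]
gripper_width: 0.063
```

```bash
python3 -m pendant '0.5 5 -20 0.1 -0.4 0.5 -1;0 0 -30 0 0 0 -1;0 0 -30 0 0 0 -1;0 0 -20 0 0 0 -1;0 0 0 0 0 0 -1;0 0 0 0 0 0 -1'
```

```text
t: 38.58
position: [0.5145, 0.0195, 0.0986]
orientation: [[-0.999, -0.046, -0.0], [-0.046, 0.999, 0.003], [-0.0, 0.003, -1.0]]
contact_force: [0.4, 0.3, -1.7]
gripper_width: 0.0625
```

```bash
python3 -m pendant '-0.5 -7.5 -10 -0.2 0 -0.6 -1;0 0 -14 0 0 0 -1;0 0 -13 0 0 0 -1;0 0 -3 0 0 0 -1;0 0 0 0 0 0 -1'
```

```text
t: 39.2
position: [0.5147, 0.0118, 0.0571]
orientation: [[-0.999, -0.035, 0.002], [-0.035, 0.999, -0.001], [-0.002, -0.001, -1.0]]
contact_force: [0.0, 0.5, -1.1]
gripper_width: 0.0627
```

```bash
python3 -m pendant '0 0 -2 0 0 0 -1;0 0 0 0 0 0 0.55;0 0 0 0 0 0 0.7;0 0 0 0 0 0 0.8;0 0 0 0 0 0 0.8;0 0 20 0 0 0 0.8;0 0 30 0 0 0 0.8;0 0 40 0 0 0 1;0 20 40 0 0 0 1;0 0 0 0 0 0 1'; python3 nec.py; python3 nec.py top
```

```text
t: 40.45
position: [0.5147, 0.0302, 0.1894]
orientation: [[-0.999, -0.032, 0.003], [-0.032, 0.999, -0.002], [-0.003, -0.002, -1.0]]
contact_force: [0.2, -0.8, -0.4]
gripper_width: 0.0853
tcp [0.5147 0.0302 0.1894]
nect px [ 85. 113.] c [ 0.4349 -0.1355  0.059 ] r 0.0342 top 0.0902
nect px [107. 231.] c [ 0.5199 -0.1349  0.0562] r 0.0367 top 0.0899
nect px [297. 230.] c [0.5143 0.0122 0.0592] r 0.0333 top 0.0892
tcp [0.5139 0.0291 0.1881]
nect px [360. 273.] c [ 0.5172 -0.1332  0.0625] r 0.0311 top 0.0921
nect px [362. 307.] c [ 0.4334 -0.135   0.0621] r 0.0316 top 0.0915
nect px [182. 314.] c [0.4272 0.3225 0.0386] r 0.0313 top 0.0682
```

Three are seated. Last is at (0.428, 0.323), for cup 0 (0.430, 0.009).

```bash
python3 -m pendant '-8 25 2 0 0 0 1;-8 40 2 0 0 0 1;-9 42 0 0 0 0 1;-9 42 0 0 0 0 1;-9 42 0 0 0 0 1;-9 42 0 0 0 0 1;-9 35 0 0 0 0 1;-9 22 0 0 0 0 1;-7 10 0 0 0 0 1;0 0 0 0 0 0 1'; python3 nec.py
```

```text
t: 41.8
position: [0.4297, 0.3257, 0.1763]
orientation: [[-1.0, -0.018, -0.02], [-0.018, 1.0, -0.02], [0.021, -0.02, -1.0]]
contact_force: [0.5, -0.6, 0.3]
gripper_width: 0.0855
tcp [0.4297 0.3257 0.1763]
nect px [321. 230.] c [0.4283 0.3235 0.0361] r 0.0332 top 0.0661
```

```bash
python3 -m pendant '-1.5 -1 -15 1.1 -1.1 0.5 1;0 1 -25 0 0 0 1;0 1 -25 0 0 0 1;0 1 -20 0 0 0 1;0 0 0 0 0 0 1;0 0 0 0 0 0 1'
```

```text
t: 42.6
position: [0.4331, 0.3182, 0.0898]
orientation: [[-1.0, -0.014, 0.002], [-0.014, 1.0, -0.004], [-0.002, -0.004, -1.0]]
contact_force: [-0.4, -0.1, -0.3]
gripper_width: 0.0854
```

```bash
python3 -m pendant '-4.5 5 0 0.2 0.1 1 1;0 0 0 0 0 0 1'; python3 -m pendant '0 0 -18 0 0 0 1;0 0 -18 0 0 0 1;0 0 -18 0 0 0 1;0 0 -7 0 0 0 1;0 0 0 0 0 0 1'
```

```text
t: 42.85
position: [0.4291, 0.3235, 0.0913]
orientation: [[-0.999, -0.032, 0.002], [-0.032, 0.999, 0.001], [-0.002, 0.001, -1.0]]
contact_force: [1.0, 0.3, 0.8]
gripper_width: 0.0858
t: 43.48
position: [0.4301, 0.3253, 0.0317]
orientation: [[-0.999, -0.034, 0.006], [-0.034, 0.999, 0.005], [-0.006, 0.005, -1.0]]
contact_force: [-0.1, 0.6, 0.1]
gripper_width: 0.0858
```

```bash
python3 -m pendant '-1.8 -1.8 -6 -0.3 0.3 0 1;0 0 0 0 0 0 1;0 0 0 0 0 0 0.5;0 0 0 0 0 0 0;0 0 0 0 0 0 -1;0 0 0 0 0 0 -1;0 0 0 0 0 0 -1;0 0 0 0 0 0 -1'; python3 -m pendant '0 0 20 0 0 0 -1;0 0 35 0 0 0 -1;0 0 45 0 0 0 -1;0 0 45 0 0 0 -1;0 0 20 0 0 0 -1;0 0 0 0 0 0 -1'
```

```text
t: 44.48
position: [0.4289, 0.3238, 0.0277]
orientation: [[-0.999, -0.034, 0.003], [-0.034, 0.999, 0.002], [-0.003, 0.002, -1.0]]
contact_force: [-0.0, -0.4, -0.5]
gripper_width: 0.0629
t: 45.22
position: [0.4277, 0.3229, 0.1964]
orientation: [[-0.999, -0.034, 0.001], [-0.034, 0.999, -0.0], [-0.001, -0.0, -1.0]]
contact_force: [0.4, -0.8, -1.2]
gripper_width: 0.0631
```

```bash
python3 -m pendant '3 -25 2 0 0 0 -1;3 -38 2 0 0 0 -1;2 -42 0 0 0 0 -1;2 -42 0 0 0 0 -1;0 -42 0 0 0 0 -1;0 -40 0 0 0 0 -1;0 -38 0 0 0 0 -1;0 -25 0 0 0 0 -1;0 -12 0 0 0 0 -1;0 0 0 0 0 0 -1'
```

```text
t: 46.48
position: [0.4319, 0.0096, 0.1894]
orientation: [[-0.999, -0.036, -0.014], [-0.036, 0.999, -0.005], [0.014, -0.004, -1.0]]
contact_force: [0.4, 0.4, -0.9]
gripper_width: 0.0629
```

```bash
python3 -m pendant '-1.5 -1 -20 0.2 -0.8 0 -1;0 0 -30 0 0 0 -1;0 0 -25 0 0 0 -1;0 0 -15 0 0 0 -1;0 0 0 0 0 0 -1;0 0 0 0 0 0 -1'
```

```text
t: 47.22
position: [0.4318, 0.016, 0.0961]
orientation: [[-0.999, -0.045, 0.002], [-0.045, 0.999, 0.002], [-0.002, 0.002, -1.0]]
contact_force: [0.4, 0.3, -1.4]
gripper_width: 0.0631
```

```bash
python3 -m pendant '-1.5 -7 -10 -0.1 0.1 -0.6 -1;0 0 -14 0 0 0 -1;0 0 -11 0 0 0 -1;0 0 -3 0 0 0 -1;0 0 0 0 0 0 -1'
```

```text
t: 47.85
position: [0.4313, 0.0083, 0.0576]
orientation: [[-0.999, -0.033, 0.004], [-0.033, 0.999, 0.001], [-0.004, 0.0, -1.0]]
contact_force: [-0.1, 1.3, -2.2]
gripper_width: 0.0625
```

```bash
python3 -m pendant '-0.8 0 -2.5 0 0.2 0 -1;0 0 0 0 0 0 0.55;0 0 0 0 0 0 0.7;0 0 0 0 0 0 0.8;0 0 0 0 0 0 0.8;0 0 20 0 0 0 0.8;0 0 30 0 0 0 0.8;0 0 40 0 0 0 1;0 -20 40 0 0 0 1;0 0 0 0 0 0 1'; python3 nec.py
python3 - <<'E'
from h import *
i=cap('wrist'); save(i,'w7.png')
E
```

```text
t: 49.1
position: [0.4302, -0.0132, 0.1895]
orientation: [[-0.999, -0.032, 0.001], [-0.032, 0.999, -0.0], [-0.001, -0.0, -1.0]]
contact_force: [-0.5, -0.1, -0.5]
gripper_width: 0.0855
tcp [ 0.4302 -0.0132  0.1895]
nect px [158. 233.] c [ 0.4358 -0.1376  0.0577] r 0.0353 top 0.0899
nect px [349. 233.] c [0.4296 0.0082 0.0612] r 0.033 top 0.091
nect px [157. 317.] c [ 0.527  -0.134   0.0534] r 0.0424 top 0.089
nect px [346. 330.] c [0.5136 0.011  0.0595] r 0.0331 top 0.0893
```

View pics/w7.png

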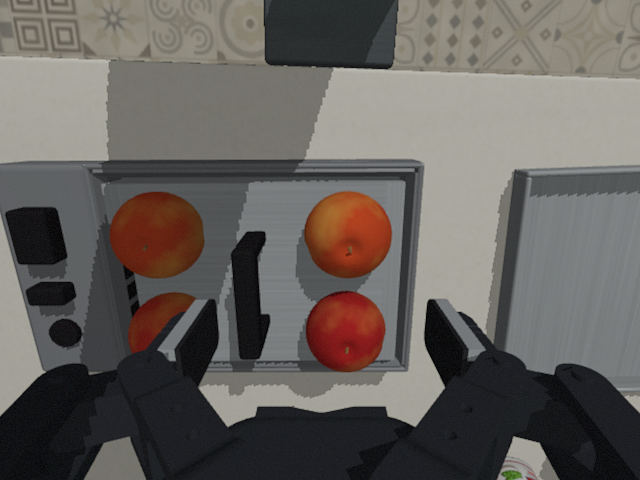

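All four sit in their cups. Gripper shut, and over to the wide key (0.4416, -0.2367).

```bash
python3 -m pendant '2 -25 0 0 0 0 -1;2 -38 0 0 0 0 -1;2 -42 0 0 0 0 -1;2 -42 0 0 0 0 -1;2 -40 0 0 0 0 -1;1 -25 0 0 0 0 -1;0 -10 0 0 0 0 -1;0 0 0 0 0 0 -1;0 0 0 0 0 0 -1'
python3 - <<'E'
from h import *
i=cap('wrist'); save(i,'w8.png'); P=cloud(i); g=i['frame'].max(-1)
m=((g<60)&(P[...,2]>.045)&(P[...,1]<-.2)&(P[...,2]<.07)&(P[...,1]>-.29)&(P[...,0]>.39)&(P[...,0]<.58)).astype(np.uint8)
n,l,st,c=cv2.connectedComponentsWithStats(m)
for k in range(1,n):
    if st[k,4]>80:
        t=P[l==k]; zz=np.nanpercentile(t[:,2],90); q=t[t[:,2]>zz-.004]; print(st[k],zz.round(4),cv2.minAreaRect(q[:,:2].astype(np.float32)))
R=np.array(i['s']['orientation']); T=(P-i['s']['position'])@R
mm=(abs(T[...,1])<.04)&(abs(T[...,0])<.02)&(T[...,2]<.03)&(T[...,2]>-.03); print(np.percentile(T[mm][:,2],[50,99,100]))
E
```

```text
t: 50.32
position: [0.4367, -0.2335, 0.1755]
orientation: [[-0.999, -0.042, -0.021], [-0.043, 0.999, 0.007], [0.021, 0.008, -1.0]]
contact_force: [-0.4, -0.3, 0.1]
gripper_width: -0.0001
[ 294  214   41   61 2374] 0.0611 ((0.44152113795280457, -0.23717975616455078), (0.043777234852313995, 0.029627885669469833), 2.4519550800323486)
[-0.01543056  0.00560607  0.00763372]
```

View pics/w8.png

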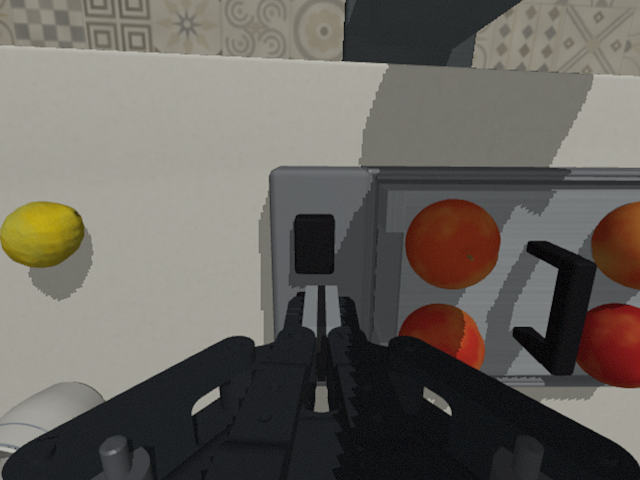

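```bash
python3 -m pendant '5 -4 -20 -0.4 -1.2 -0.5 -1;0 0 -25 0 0 0 -1;0 0 -25 0 0 0 -1;0 0 -10 0 0 0 -1;0 0 0 0 0 0 -1;0 0 0 0 0 0 -1'
```

```text
t: 51.12
position: [0.4441, -0.2326, 0.0955]
orientation: [[-0.999, -0.042, 0.004], [-0.042, 0.999, -0.0], [-0.004, -0.0, -1.0]]
contact_force: [-0.8, -0.6, -0.7]
gripper_width: -0.0002
```

```bash
python3 -m pendant '-2 -4 -8 0 0.2 0 -1;0 0 -8 0 0 0 -1;0 0 0 0 0 0 -1'; python3 -m pendant '-0.5 0 -5 0 0 0 -1;0 0 -4 0 0 0 -1;0 0 0 0 0 0 -1'
```

```text
t: 51.5
position: [0.4425, -0.2374, 0.0797]
orientation: [[-0.999, -0.041, 0.002], [-0.041, 0.999, -0.001], [-0.002, -0.001, -1.0]]
contact_force: [-1.1, -0.3, 0.1]
gripper_width: 0.0001
t: 51.88
position: [0.442, -0.2375, 0.0701]
orientation: [[-0.999, -0.041, 0.002], [-0.041, 0.999, -0.001], [-0.002, -0.001, -1.0]]
contact_force: [-0.4, 0.0, 0.4]
gripper_width: 0.0001
```

```bash
python3 -m pendant '0 0 -4 0 0 0 -1;0 0 -3 0 0 0 -1;0 0 0 0 0 0 -1'; python3 -m pendant '0 0 -3 0 0 0 -1;0 0 -2 0 0 0 -1;0 0 0 0 0 0 -1'
```

```text
t: 52.25
position: [0.442, -0.2375, 0.0628]
orientation: [[-0.999, -0.041, 0.003], [-0.041, 0.999, -0.001], [-0.002, -0.001, -1.0]]
contact_force: [-0.1, -0.2, 0.0]
gripper_width: 0.0
t: 52.62
position: [0.4422, -0.2376, 0.0615]
orientation: [[-0.999, -0.041, 0.005], [-0.041, 0.999, -0.003], [-0.005, -0.003, -1.0]]
contact_force: [0.3, 0.3, 0.1]
gripper_width: 0.0
```

```bash
python3 -m pendant '0 0 -4 0 0.2 0 -1;0 0 -4 0 0 0 -1'; python3 -m pendant '0 0 -5 0 0 0 -1'
```

```text
t: 52.88
position: [0.4425, -0.2378, 0.0602]
orientation: [[-0.999, -0.04, 0.006], [-0.04, 0.999, -0.005], [-0.006, -0.005, -1.0]]
contact_force: [-13.3, 8.7, 92.7]
gripper_width: -0.0002
t: 53.0
position: [0.4425, -0.2378, 0.0601]
orientation: [[-0.999, -0.04, 0.01], [-0.04, 0.999, -0.006], [-0.009, -0.007, -1.0]]
contact_force: [-14.0, 8.4, 102.1]
gripper_width: 0.0001
```

That was hard against the stop (about 100 N). Backing off and looking.

```bash
python3 -m pendant '0 0 5 0 0 0 -1;0 0 15 0 0 0 -1;0 0 30 0 0 0 -1;0 0 40 0 0 0 -1;0 0 40 0 0 0 -1;0 0 0 0 0 0 -1;0 0 0 0 0 0 -1'; python3 -m pendant '10 40 5 0 0 0 -1;10 50 5 0 0 0 -1;0 50 0 0 0 0 -1;-5 50 0 0 0 0 -1;-5 50 0 0 0 0 -1;-5 50 0 0 0 0 -1;0 50 0 0 0 0 -1;0 20 0 0 0 0 -1;0 0 0 0 0 0 -1'
python3 - <<'E'
from h import *
t=cap('top'); save(t,'t9.png',(130,190,530,350),1.9); P=cloud(t)
for nm,x,y in [('wide',.4416,-.2370),('nar',.4909,-.2347),('off',.5313,-.2331),('deck',.51,-.265)]:
    m=(abs(P[...,0]-x)<.007)&(abs(P[...,1]-y)<.006); print(nm,m.sum(),np.nanmedian(P[m][:,2]).round(4))
s=cap('scene'); save(s,'s9.png',(220,180,460,360),3); P=cloud(s)
for nm,x,y in [('wide',.4416,-.2370),('nar',.4909,-.2347),('off',.5313,-.2331),('deck',.51,-.265)]:
    m=(abs(P[...,0]-x)<.007)&(abs(P[...,1]-y)<.006); print(nm,m.sum(),np.nanpercentile(P[m][:,2],[20,50,80]).round(4))
E
python3 nec.py top
```

```text
t: 53.88
position: [0.4424, -0.2376, 0.1961]
orientation: [[-0.999, -0.04, 0.01], [-0.04, 0.999, -0.006], [-0.01, -0.007, -1.0]]
contact_force: [-0.2, -0.6, 0.2]
gripper_width: -0.0002
t: 55.0
position: [0.4421, 0.1326, 0.1957]
orientation: [[-0.999, -0.039, -0.007], [-0.039, 0.999, -0.009], [0.007, -0.009, -1.0]]
contact_force: [0.7, -0.6, -0.7]
gripper_width: -0.0002
wide 25 0.0501
nar 24 0.059
off 25 0.0601
deck 23 0.0432
wide 14 [0.0486 0.0495 0.0506]
nar 18 [0.0534 0.0587 0.0605]
off 12 [0.0588 0.0599 0.0608]
deck 41 [0.0167 0.0343 0.0429]
tcp [0.4422 0.1306 0.196 ]
nect px [360. 273.] c [ 0.5173 -0.1339  0.0628] r 0.0311 top 0.0923
nect px [303. 277.] c [0.5124 0.0104 0.0615] r 0.0316 top 0.0913
nect px [363. 307.] c [ 0.4337 -0.1373  0.0588] r 0.0343 top 0.092
nect px [305. 310.] c [0.4283 0.0078 0.0634] r 0.0315 top 0.0932
```

View pics/t9.png

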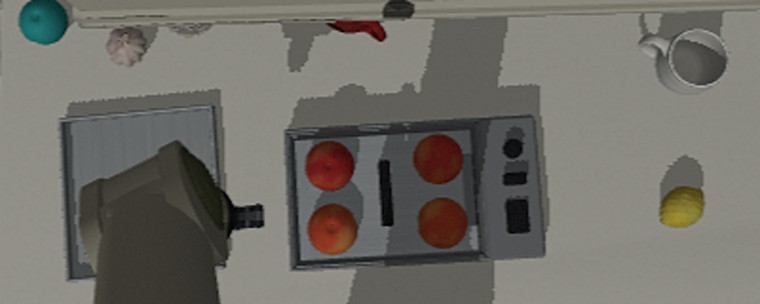

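View pics/s9.png

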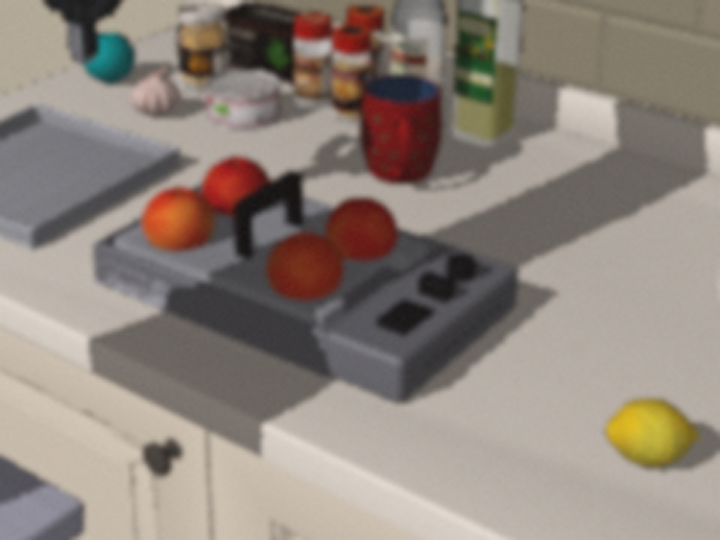

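Wide key top is at 50 mm (fully down), narrow at about 59–60 mm, and off at 60 mm (up). All four nectarines are in their cups, the draining tray is empty, and the lemon, garlic and mug are untouched. The arm is clear, so I hand in.

```bash
python3 -c "
from station import *
print(finish_job())"
```

```text
the job is handed in; nothing more can be done
None
```

I turned the dryer tray, filled it and pressed the wide key in the order asked, then handed the job in at about 55 s of the 208 s allowed; no verdict is reported.

- **Tray:** I lifted it by its handle, gave it a half turn and seated it with the air mouth at the key end. The plate measured about 46 mm high at every spot read off the holes and mouth, which is fully home.
- **Nectarines:** all four were there and each went into its own cup. Their tops measured about 90 mm, which fits a nectarine seated in a cup. The draining tray is empty.
- **Keys:** I pressed the wide key last. Its top then read 50 mm (fully down), the off key 60 mm (up) and the narrow key about 59 mm (still up).
- **Bystanders:** the lemon, the garlic, the white mug and the turquoise look-alike were not touched and look unmoved in the last pictures.

One thing did not go cleanly. While pressing the key, the closed fingertips briefly drove against its stop at about 102 N on the wrist. That is under the 120 N limit but harder than it needed to be. The 40 N limit applies to the arm and gripper body; as far as I could tell only the fingertips were in contact, but I did not check that separately.

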